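# Jack up one end of the bench shaker and hold it

### The arm

A 7-joint arm with a two-finger parallel gripper is mounted at the origin on a cart in front of the work surface, level with it; the furniture and walls round the work are solid. World frame = base frame: x ahead of the robot, y to its left, z up, the work surface at z = 0. Lengths are in m, angles in rad, forces in N, time in s.
With the tool pointing down it reaches from about 0.35 to 0.9 m from the base axis. Payload 7.2 kg.
Tool frame: the origin (TCP) lies on the centre line of the jaws, within the pads' length; the fingertips stand 22 mm ahead of it and the grasp point (between the pads) lies 3 mm ahead of it; z points along the fingers, y is the line along which they close (so a half turn about z gives the same grasp; the last joint's range is limited). The gripper opens to 88 mm and grips with 3 to 60 N. Pads are 20 mm wide; open, the fingers measure 115 mm over their backs; the gripper's body (75 mm by 178 mm) begins 61 mm behind the grasp point.
Start: joints at [1.247, 0.411, -0.013, 1.596, 0.006, 1.134, -0.082], TCP at [0.158, -0.605, 0.245] pointing down, gripper open.
Joint ranges: [-2.95, 2.95], [-0.29, 1.99], [-1.47, 1.44], [0.14, 2.54], [-1.03, 4.17], [0.13, 1.85], [-2.86, 2.86]. Speed limits (rad/s): [2.39, 2.39, 3.01, 3.01, 3.14, 3.14, 3.14].

### API

Orientations are given as [roll, pitch, yaw] about the fixed x, y, z axes, in that order (R = Rz(yaw) Ry(pitch) Rx(roll)).
In Python, from cell import manip gives the robot as it stands.
- The arm moves only by the tool arm_command, never from a script. Its arguments are lists of equal length, an entry for each row: "xyz": the shift along the tool's x, y, z in units of 0.2 m (1.0 is 0.2 m), a list of three; "dr": the turn, a rotation vector about the tool's x, y, z in units of 60 degrees (1.0 is 60 degrees), a list of three; "grip": the gripper command: -1 is fully open, 1 is shut, values between are in proportion. A call has 1 to 12 rows; each row is the pose to reach, as a shift and turn from the pose commanded when the call began, along the tool's axes at that moment; what a row does not reach only later rows make up. A row lasts 1/10 s, in which the tool goes at most 50 mm and 8.59 degrees, less where a joint would pass 70% of its speed; a pose out of reach is approached as far as the arm can. A call with a number of a shift or a turn outside -1 to 1 is refused whole. A call with a gripper value outside its range is refused whole. The fingers move at their own pace and stop on an object; the grip force is fixed at half the most. Time passes only in rows, so rows that repeat a pose let the fingers close. It gives the time, the measured TCP pose, the force, the opening and the grip force at its end, in the units of the state.
- manip.read_state(): the state, without advancing time (a new reading comes with each control period).
- manip.snapshot(name): name is "scene" or "top" or "wrist"; returns (picture, depth): 400x640x3 uint8, red, green, blue; 400x640 float32, m along the optical axis (not along the pixel's ray), 0 where there is no reading.
- manip.camera_info(name): a dict with "fx", "fy", "cx", "cy" (pixels), "dist_coeffs" ([k1, k2, p1, p2, k3] as OpenCV has them; the pictures are not rectified), "extrinsics" (4x4, takes a point from camera to world coordinates). Camera axes: x right, y up, looking along -z (the intrinsics and any distortion apply to the point x, -y, -z); pixel columns grow to the right and rows downward; lengths in m; the calibration is good to about 2 mm. A picture is of the moment at which its call begins: read the wrist's pose just before it. camera_info takes no time and is no camera call; for the wrist camera it gives the pose at the moment of the call.
- manip.job_done(): hands the job in; it is judged then, once.
The state is a dict: "clock": time; "q": joint angles; "joint_vel": joint speeds; "joint_efforts": joint torques, N m; "tcp_pos": TCP position; "tcp_rot": TCP orientation; "wrist_force": force on the tool from outside, world axes, zero at the start; "ft_torque": the same for the moment, N m; "finger_gap": opening from 0.0 (shut) to 1.0 (fully open); "finger_force": force on a finger pad.
Only numpy, scipy, OpenCV 4.12 (cv2) and the standard library are available. Lean on these libraries where they do the work, as an engineer would, in place of code of your own. Each camera call takes 0.05 s, during which the arm holds its last target. There are 200 camera calls.

### The job

The rubber feet at the right-hand end of the bench shaker are to be changed: stand the small lever jack on the worktop with its saddle centred under the shaker's round lift pad (right below the bracket's hexagon nut), then push the jack's handle all the way down so that both feet at that end come clear. The jack does not lock, so finish still holding the handle down, with the jack alone carrying that end. Do not shove the shaker or tip the jack over, and leave everything else where it is.

Things in the scene. Friction and masses are not known exactly. Their poses are not given: they have to be found in the camera images.
- shaker: Low shaker, 200 (x) x 240 (y) mm, 105 high, 5.5 kg (+-20 %), standing loose on four rubber feet 20 high. Origin at worktop level under its centre, z up; control panel on the -x side. A steel jacking bracket, 54 wide, stands 57 out from its -y (right) end at 50 to 56 height; hexagon nut and stud on top reach 68. Jacked there, it tips about its two +y feet; the pad bears 0.39 of its weight.
- lift_pad (a point): Centre of the underside of the lift pad, a rubber disc of diameter 30 mm, 6 thick, below the bracket plate right under its hexagon nut: at (0, -150, 44) in the shaker's frame, 44 above the worktop while the shaker stands on its feet, 30 out from the housing. Axes as the shaker's.
- foot_near (a point): Underside of the rubber foot at the bracket end on the robot's side, at (-75, -95, 0) in the shaker's frame; 0 high while it stands. Feet have diameter 28.
- foot_far (a point): Underside of the other rubber foot at the bracket end, at (75, -95, 0) in the shaker's frame.
- jack: Small steel lever jack, loose, 0.75 kg. Origin in the underside of its base, z up, +y to the saddle end, -y to the handle. Base plate 66 (x) x 140 (y -65 to 75) x 10 mm with rubber sole. Two upright cheek plates, x -22 to 22 over their outer faces, y -30 to 28, 58 high, carry the lever on a cross pin. 124 high with the handle up.
- jack_grip (a point): Point midway between the jack's cheek plates, (0, -6, 45) mm in the jack's frame, near above its centre of mass: carry the jack here from above, fingers closing along the jack's x on the outer faces, 44 apart. Axes as the jack's.
- jack_pivot (a point): Middle of the lever's cross pin, at (0, 15, 36) in the jack's frame; the lever turns about the jack's x axis here.
- saddle (a point): Centre of the saddle, a cross roller of radius 11 mm, 28 long, on the short end of the lever, 40 from the pin. Handle up: at (0, 54, 27) in the jack's frame, its top 38 high, 6 below the lift pad. Handle fully down: its top is 56 high; it shifts less than 2 sideways.
- handle_pad (a point): Middle of the top face of the handle's flat grey ribbed press pad (34 wide, 58 long, mm), 140 from the pin along the lever. Handle up: (0, -104, 110) in the jack's frame, sloping up away from the saddle at 0.5 rad. Handle fully down: (0, -125, 50), nearly level. It moves on an arc about the pin. Press from above.
- jack_handle (a joint): Angle of the jack's lever, rad: 0 with the handle up (a return spring keeps it there), grows as the handle is pushed down, stop at 0.46. The saddle meets the lift pad at about 0.15. Nothing locks it: load and spring push it up again. Holding it down takes 2 to 4 N at the press pad unloaded, 8 to 13 N with the shaker on it.
- spanner: Open-ended spanner, 28 x 162 x 8, lying flat near the front edge of the worktop (mm); a bystander, origin in its underside.
- timer: Square bench timer, 64 x 64 x 19, near the front edge (mm); a bystander, origin in its underside.
- duran: Wide-necked clear bottle with screw cap, diameter 72, height 138, at the back (mm); a bystander, origin in its underside.
- tape_roll: Roll of tape lying flat, diameter 66, height 19, at the back (mm); a bystander, origin in its underside.
- wash_bottle: Wash bottle with bent spout, 66 x 96 x 189, at the back (mm); a bystander, origin in its underside.
- field_meter: Hand-held meter lying flat, 170 x 66 x 31, left of the shaker (mm); a bystander, origin in its underside.
- parts_dish: Shallow metal dish, 82 x 112 x 16, with four new rubber feet (studs up, 31 high) in it, at the back (mm); a bystander, origin in its underside.

How it is judged:
By the outcome, as a careful person would: the job done as asked, in the order asked, and still so for the second after the job is handed in, while the arm keeps its last pose, push and grip.
It also fails if it takes over 45 s, if anything falls off the work surface, if the arm or the gripper's body presses on something with over 40 N, if the wrist force passes 120 N, or if a joint passes its speed limit or range.

## Working session

There is one attempt and no reset: what is moved stays moved. The work goes in short steps, Python scripts to look and compute and a tool call to move; the robot and the scene stay as the last step left them, time stands still between calls to the robot, and variables do not carry over. Pictures are saved under pics/ and viewed, at most 10 in all, crops included, and the job is handed in when it is done.

Besides the shell and the picture viewer there is one more tool, called after "Call:" as a command line: name --argument value ..., lists and objects as JSON in quotes. arm_command: Moves the arm, as the interface text tells. Shifts and turns lie within -1 to 1; 1 stands for 0.2 m of shift or 60 degrees of turn. Its arguments: {"type":"object","properties":{"xyz":{"type":"array","items":{"type":"array","items":{"type":"number","minimum":-1,"maximum":1}}},"dr":{"type":"array","items":{"type":"array","items":{"type":"number","minimum":-1,"maximum":1}}},"grip":{"type":"array","items":{"type":"number"}}},"required":["xyz","dr","grip"]}

```bash
mkdir -p pics; cat > h.py <<'E'
from cell import manip
import numpy as np, cv2
def cam(n):
    c=manip.camera_info(n); K=np.array([[c['fx'],0,c['cx']],[0,c['fy'],c['cy']],[0,0,1.]]); return K,np.array(c['dist_coeffs'],float),np.array(c['extrinsics'])
def ray(c,uv):
    K,d,T=c; p=cv2.undistortPoints(np.array(uv,float).reshape(-1,1,2),K,d).reshape(-1,2)
    r=np.c_[p[:,0],-p[:,1],-np.ones(len(p))]; return T[:3,3],r@T[:3,:3].T
def onz(c,uv,z):
    o,r=ray(c,uv); return o+r*((z-o[2])/r[:,2])[:,None]
def cloud(c,dep):
    v,u=np.mgrid[:dep.shape[0],:dep.shape[1]]; o,r=ray(c,np.c_[u.ravel(),v.ravel()])
    return (o+r*dep.reshape(-1,1)).reshape(dep.shape+(3,))
def snap(n,f):
    c=cam(n); im,d=manip.snapshot(n); cv2.imwrite(f'pics/{f}.png',im[:,:,::-1]); np.savez(f'pics/{f}.npz',im=im,d=d,K=c[0],dc=c[1],T=c[2]); return c,im,d
def load(f):
    z=np.load(f'pics/{f}.npz'); return (z['K'],z['dc'],z['T']),z['im'],z['d']
E
python3 - <<'E'
from h import *
for n in('top','scene'):
    c,im,d=snap(n,n+'0'); print(n,c[0][0,0],c[2].round(3).tolist(),(d>0).mean())
print(manip.read_state())
E
```

```text
top 453.09551546343 [[0.004, 0.993, -0.118, 0.33], [-1.0, 0.002, -0.016, 0.049], [-0.016, 0.118, 0.993, 1.557], [0.0, 0.0, 0.0, 1.0]] 0.9961171875
scene 428.69168018688 [[-0.481, 0.425, -0.767, -0.722], [-0.876, -0.258, 0.407, 0.721], [-0.025, 0.868, 0.496, 0.896], [0.0, 0.0, 0.0, 1.0]] 0.98275
{'clock': 0.1, 'q': array([ 1.24680393,  0.41184337, -0.01269949,  1.59689435,  0.00558025,
        1.13430592, -0.08218313]), 'joint_vel': array([ 0.00175106, -0.00183436,  0.00042937, -0.0029037 ,  0.00168328,
       -0.00076743,  0.00093977]), 'joint_efforts': array([ 2.36527769e-03, -5.89101505e+01,  6.43636566e-01, -2.91711974e+01,
       -5.38497814e-02,  1.44543100e-02,  1.11225420e-04]), 'tcp_pos': array([ 0.15799814, -0.60429089,  0.24390561]), 'tcp_rot': array([-3.14017962e+00,  8.65124052e-05,  2.55813349e-01]), 'wrist_force': array([ 0.62637142, -0.62160916,  0.00786006]), 'ft_torque': array([0.03966238, 0.01308536, 0.00865268]), 'finger_force': 0.0, 'finger_gap': 0.9981829303433115}
```

View pics/top0.png

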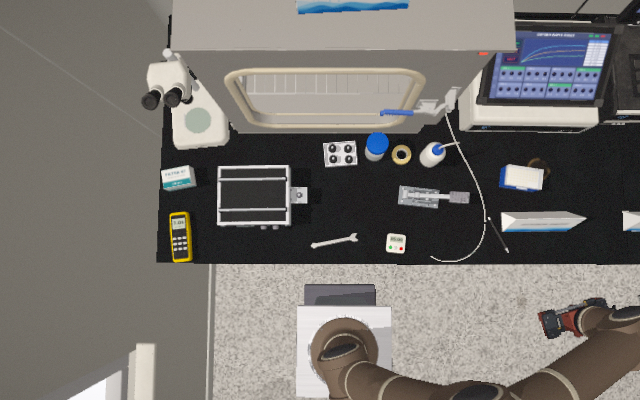

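View pics/scene0.png

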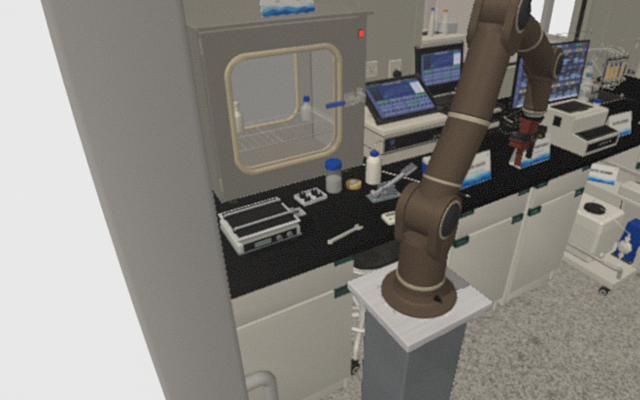

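The top view shows the shaker at about (254,195) with its bracket and nut at (300,195). The jack is at (400–440,197) and its handle points right to (470,197). The bystanders are clear of the direct path.

```bash
python3 - <<'E'
from h import *
c,im,d=load('top0'); P=cloud(c,d)
def reg(u0,u1,v0,v1): 
    q=P[v0:v1,u0:u1].reshape(-1,3); return q
def rect(q): 
    (cx,cy),s,a=cv2.minAreaRect((q[:,:2]*1000).astype(np.float32)); return np.round([cx,cy,*s,a],1)
q=reg(210,292,160,232); t=q[(q[:,2]>.085)&(q[:,2]<.12)]; print('shaker top',rect(t),np.median(t[:,2]))
q=reg(289,312,180,210); t=q[(q[:,2]>.042)&(q[:,2]<.075)]; print('bracket',rect(t),t.min(0),t.max(0),len(t))
t=q[q[:,2]>.06];print('nut',t.mean(0),len(t))
q=reg(390,475,180,212); t=q[(q[:,2]>.004)];print('jack all',rect(t))
for a,b in((.004,.02),(.02,.05),(.05,.07),(.07,.1),(.1,.14)):
    t=q[(q[:,2]>a)&(q[:,2]<b)];print(a,len(t),rect(t))
t=q[q[:,2]>.075];print('handle fit',cv2.fitLine(t[:,:2].astype(np.float32),2,0,.01,.01).ravel())
print('table',np.median(reg(330,380,200,225)[:,2]))
E
python3 -c "
import cv2;i=cv2.imread('pics/top0.png')
a=cv2.resize(i[175:215,385:480],None,fx=7,fy=7,interpolation=2);b=cv2.resize(i[175:215,270:330],None,fx=7,fy=7,interpolation=2)
import numpy as np
b=np.pad(b,((0,0),(0,a.shape[1]-b.shape[1]),(0,0)))
cv2.imwrite('pics/c0.png',np.vstack([a,b]))"
```

```text
shaker top [516.8 303.7 195.4 235.7   0.9] 0.0886664272865273
bracket [520.5 157.2  97.5  57.6   1. ] [0.47124816 0.12839138 0.04717176] [0.56879261 0.1867065  0.0746678 ] 293
nut [0.51459347 0.16465019 0.07978346] 112
jack all [ 489.7 -188.4  176.3  543.6   15.9]
0.004 619 [ 5.242e+02 -3.027e+02  1.081e+02  2.907e+02  2.000e-01]
0.02 196 [ 517.2 -240.6   93.    45.2   83.1]
0.05 127 [ 518.5 -274.6   84.1   44.4   83.6]
0.07 100 [ 515.1 -323.8   72.6   33.8   78.7]
0.1 185 [ 508.3 -367.8   52.8   36.5   86.7]
handle fit [ 0.37729588 -0.92609274  0.5022576  -0.34170327]
table 2.533909503366072e-05
```

View pics/c0.png

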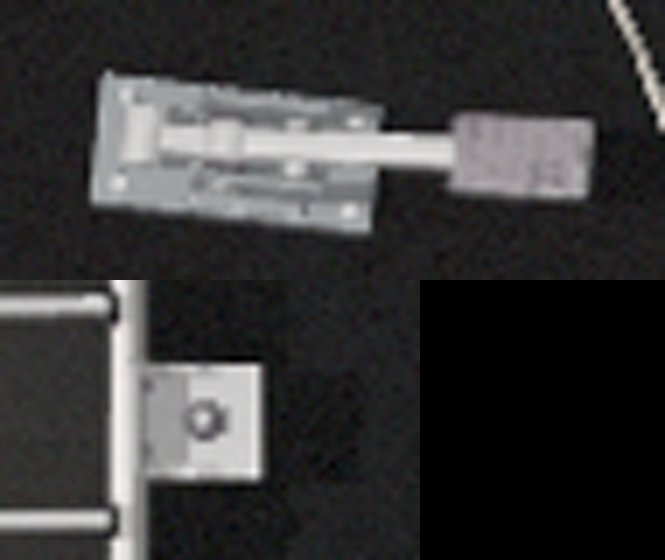

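The crops show the base corners at crop pixels (107,72), (383,105), (372,235) and (92,205). The nut is at (205,140 below the seam), and the press pad centre is at (521,156).

```bash
python3 - <<'E'
from h import *
c,im,d=load('top0')
f=lambda p,u0: np.array(p,float)/7+[u0,175]
B=onz(c,f([(107,72),(383,105),(372,235),(92,205)],385),.010); print(B.round(4))
ctr=B[:,:2].mean(0); ax=(B[0]+B[3]-B[1]-B[2])[:2]; L=np.linalg.norm(ax)/2; ax/=2*L; yaw=np.arctan2(-ax[0],ax[1])
Ry=ax; Rx=np.array([ax[1],-ax[0]]); o=ctr-.005*Ry
print('len',L,'w',np.linalg.norm(B[0]-B[3]),'origin',o,'yaw',yaw,np.degrees(yaw),'grip',o-.006*Ry)
print('press pad',onz(c,f([(521,156)],385),.110), 'model',o-.104*Ry)
print('nut',onz(c,f([(205,140)],270),.066))
bc=onz(c,f([(262,83),(262,200),(145,83)],270),.056); print('bracket end corners',bc)
P=cloud(c,d)
# shaker housing rim
q=P[155:235,205:300].reshape(-1,3); t=q[q[:,2]>.095]; print(cv2.minAreaRect((t[:,:2]*1000).astype(np.float32)),np.median(t[:,2]))
# obstacles
for n,(u0,u1,v0,v1) in dict(timer=(384,410,230,257),spanner=(308,362,230,252),tape=(390,413,143,167),dish=(322,360,138,168),wash=(418,448,140,170)).items():
    q=P[v0:v1,u0:u1].reshape(-1,3);t=q[q[:,2]>.004];print(n,t.min(0).round(3),t.max(0).round(3))
E
```

```text
[[ 0.5586 -0.1934  0.01  ]
 [ 0.5425 -0.3289  0.01  ]
 [ 0.4783 -0.3219  0.01  ]
 [ 0.4927 -0.185   0.01  ]]
len 0.1370099256455389 w 0.06635875801871075 origin [ 0.51745087 -0.26228515] yaw -0.11162146866033741 -6.395439057289121 grip [ 0.51678253 -0.26824781]
press pad [[ 0.50528984 -0.36738683  0.11      ]] model [ 0.50586632 -0.36563794]
nut [[0.51704324 0.15056605 0.066     ]]
bracket end corners [[0.54582902 0.12423903 0.056     ]
 [0.48956064 0.12378035 0.056     ]
 [0.54572878 0.18028658 0.056     ]]
((493.4742431640625, 218.05902099609375), (428.32354736328125, 193.5391387939453), 70.38316345214844) 0.10332805704666348
timer [ 0.317 -0.221  0.004] [0.405 0.049 1.557]
spanner [ 0.33  -0.058  0.004] [0.405 0.123 1.557]
tape [ 0.33  -0.237  0.004] [0.709 0.049 1.557]
dish [ 0.33  -0.053  0.004] [0.727 0.077 1.557]
wash [ 0.33  -0.36   0.004] [0.72  0.049 1.557]
```

```bash
cat >> h.py <<'E'
from scipy.spatial.transform import Rotation as R
def go(*tg):
    s=manip.read_state(); R0=R.from_euler('xyz',s['tcp_rot']); print('t',round(s['clock'],2),s['tcp_pos'].round(4),s['tcp_rot'].round(4),'F',s['wrist_force'].round(1),'gap',round(s['finger_gap'],3))
    for p,yaw in tg:
        Rt=R.from_euler('xyz',[np.pi,0,yaw]); print((R0.inv().apply(np.array(p)-s['tcp_pos'])/.2).round(4),((R0.inv()*Rt).as_rotvec()/(np.pi/3)).round(4))
E
python3 -c "
from h import *
go(([.30,-.45,.245],.8),([.5168,-.268,.245],1.459))"
```

```text
t 0.1 [ 0.158  -0.6043  0.2439] [-3.1402e+00  1.0000e-04  2.5580e-01] F [ 0.6 -0.6  0. ] gap 0.998
[ 0.8821 -0.5667 -0.0047] [-1.300e-03 -3.000e-04 -5.197e-01]
[ 2.1611 -1.1728 -0.004 ] [-1.200e-03 -7.000e-04 -1.149e+00]
```

Call:
arm_command --xyz '[[0.22,-0.14,0],[0.44,-0.28,0],[0.66,-0.42,0],[0.88,-0.57,0],[0.88,-0.57,0]]' --dr '[[0,0,-0.13],[0,0,-0.26],[0,0,-0.39],[0,0,-0.52],[0,0,-0.52]]' --grip '[-1,-1,-1,-1,-1]'

```text
clock: 0.6
tcp_pos: [0.3041, -0.4448, 0.2447]
tcp_rot: [-3.141, -0.003, 0.812]
wrist_force: [-0.1, -0.1, 1.3]
finger_gap: 1.003
finger_force: 0.0
```

```bash
python3 -c "
from h import *
go(([.5168,-.268,.245],1.459))"
```

```text
t 0.6 [ 0.3041 -0.4448  0.2447] [-3.1414e+00 -2.6000e-03  8.1240e-01] F [-0.1 -0.1  1.3] gap 1.003
[1.3733 0.1642 0.002 ] [ 6.000e-04 -2.500e-03 -6.175e-01]
```

Call:
arm_command --xyz '[[0.2,0.02,0],[0.4,0.05,0],[0.6,0.07,0],[0.8,0.1,0],[1.0,0.12,0],[1.0,0.12,0]]' --dr '[[0,0,-0.12],[0,0,-0.24],[0,0,-0.36],[0,0,-0.48],[0,0,-0.615],[0,0,-0.615]]' --grip '[-1,-1,-1,-1,-1,-1]'

```text
clock: 1.2
tcp_pos: [0.4601, -0.3184, 0.2445]
tcp_rot: [3.14, -0.003, 1.455]
wrist_force: [-0.0, 0.4, -0.1]
finger_gap: 0.997
finger_force: 0.0
```

```bash
python3 -c "
from h import *
go(([.5168,-.268,.245],1.459))"
```

```text
t 1.2 [ 0.4601 -0.3184  0.2445] [ 3.1399e+00 -2.8000e-03  1.4552e+00] F [-0.   0.4 -0.1] gap 0.997
[ 0.283   0.2525 -0.0014] [ 0.0017 -0.0027 -0.0037]
```

Call:
arm_command --xyz '[[0.14,0.12,0],[0.283,0.25,0],[0.283,0.25,0]]' --dr '[[0,0,0],[0,-0.003,-0.004],[0,-0.003,-0.004]]' --grip '[-1,-1,-1]'

```text
clock: 1.5
tcp_pos: [0.5159, -0.2691, 0.2444]
tcp_rot: [3.14, 0.001, 1.453]
wrist_force: [0.4, -0.4, 0.1]
finger_gap: 1.003
finger_force: 0.0
```

```bash
python3 -c "
from h import *
c,im,d=snap('wrist','w1');print(c[2].round(3).tolist(),c[0].round(1).tolist())
go(([.5168,-.268,.1],1.459))"
```

```text
[[0.993, 0.114, 0.029, 0.523], [-0.118, 0.961, 0.251, -0.203], [0.001, -0.252, 0.968, 0.383], [0.0, 0.0, 0.0, 1.0]] [[341.1, 0.0, 320.3], [0.0, 341.1, 200.9], [0.0, 0.0, 1.0]]
t 1.55 [ 0.5139 -0.2715  0.2442] [-3.1414e+00  2.0000e-03  1.4509e+00] F [-0.5 -0.7  0.5] gap 0.998
[0.0207 0.0122 0.7209] [-0.0002  0.0019 -0.0078]
```

View pics/w1.png

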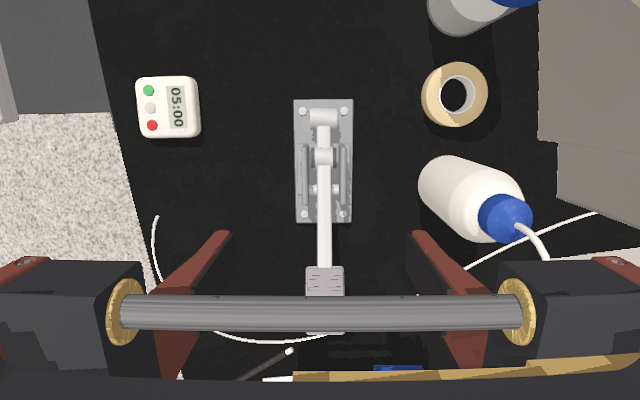

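The wrist view shows the jack base with corners near (293,99), (353,98), (352,222) and (296,222), and the handle running down to the pad at (324,290). I'll refine the pose from this one.

```bash
python3 - <<'E'
from h import *
c,im,d=load('w1')
P=cloud(c,d); z=P[...,2]; m=((z>.004)&(z<.07)).astype(np.uint8); m[:90]=0;m[226:]=0;m[:,:280]=0;m[:,365:]=0
g=im.min(2)>70; m2=(g).astype(np.uint8); m2[:90]=0;m2[226:]=0;m2[:,:280]=0;m2[:,365:]=0
for k in(m,m2):
    k=max(cv2.findContours(k,0,2)[0],key=cv2.contourArea); box=cv2.boxPoints(cv2.minAreaRect(cv2.convexHull(k))); print(box.round(1).tolist())
    k2=cv2.approxPolyDP(cv2.convexHull(k),6,True).reshape(-1,2); print(k2.tolist()); X=onz(c,k2,.01);print(X.round(4).tolist())
# bottom edge ends at lever
B=onz(c,[(293,99),(353,98.5),(352,222),(296.5,222)],.01)[:,:2]; ctr=B.mean(0); ax=B[0]+B[1]-B[2]-B[3]; print('len',np.linalg.norm(ax)/2); ax/=np.linalg.norm(ax); print('origin',ctr-.005*ax,'grip',ctr-.011*ax,'yaw',np.arctan2(-ax[0],ax[1]))
E
```

```text
[[293.0, 99.0], [353.0, 99.0], [353.0, 222.0], [293.0, 222.0]]
[[352, 99], [351, 220], [298, 222], [293, 101]]
[[0.5586, -0.1933, 0.01], [0.5446, -0.3263, 0.01], [0.4839, -0.3214, 0.01], [0.4965, -0.188, 0.01]]
[[293.0, 99.0], [353.0, 99.0], [353.0, 225.0], [293.0, 225.0]]
[[352, 99], [351, 221], [296, 222], [293, 100]]
[[0.5586, -0.1933, 0.01], [0.5444, -0.3275, 0.01], [0.4816, -0.3212, 0.01], [0.4967, -0.187, 0.01]]
len 0.13633963407376593
origin [ 0.52048847 -0.26219805] grip [ 0.51985424 -0.26816443] yaw -0.10590310430648936
```

```bash
python3 -c "
from h import *
go(([.5183,-.268,.11],1.463),([.5183,-.268,.048],1.463))"
```

```text
t 1.55 [ 0.5139 -0.2715  0.2442] [-3.1414e+00  2.0000e-03  1.4509e+00] F [-0.5 -0.7  0.5] gap 0.998
[0.0215 0.0197 0.6709] [-0.0002  0.0019 -0.0116]
[0.0221 0.0197 0.9809] [-0.0002  0.0019 -0.0116]
```

Call:
arm_command --xyz '[[0.02,0.02,0.2],[0.02,0.02,0.4],[0.02,0.02,0.6],[0.02,0.02,0.7],[0.02,0.02,0.7]]' --dr '[[0,0,-0.01],[0,0,-0.01],[0,0,-0.01],[0,0,-0.01],[0,0,-0.01]]' --grip '[-1,-1,-1,-1,-1]'

```text
clock: 2.05
tcp_pos: [0.5138, -0.2712, 0.1013]
tcp_rot: [-3.135, 0.002, 1.456]
wrist_force: [-0.5, -0.6, 1.9]
finger_gap: 0.999
finger_force: 0.0
```

```bash
python3 -c "
from h import *
go(([.5183,-.268,.048],1.463))"
```

```text
t 2.05 [ 0.5138 -0.2712  0.1013] [-3.1351e+00  1.9000e-03  1.4561e+00] F [-0.5 -0.6  1.9] gap 0.999
[0.0188 0.022  0.2662] [-0.0062  0.0018 -0.0066]
```

Call:
arm_command --xyz '[[0.02,0.02,0.0],[0.02,0.02,0.1],[0.02,0.02,0.2],[0.02,0.02,0.266],[0.02,0.02,0.266],[0.02,0.02,0.266]]' --dr '[[0,0,-0.006],[0,0,-0.006],[0,0,-0.006],[0,0,-0.006],[0,0,-0.006],[0,0,-0.006]]' --grip '[-1,-1,-1,-1,-1,-1]'

```text
clock: 2.65
tcp_pos: [0.5222, -0.2671, 0.0524]
tcp_rot: [3.141, 0.004, 1.465]
wrist_force: [0.8, -0.4, 0.6]
finger_gap: 1.001
finger_force: 0.0
```

```bash
python3 -c "
from h import *
go(([.5183,-.268,.048],1.463))
manip.snapshot('top');go(([.5183,-.268,.048],1.463))"
```

```text
t 2.65 [ 0.5222 -0.2671  0.0524] [3.1406 0.0036 1.4651] F [ 0.8 -0.4  0.6] gap 1.001
[-0.0065 -0.0189  0.0221] [0.001  0.0034 0.0021]
t 2.7 [ 0.5224 -0.2671  0.0527] [3.14   0.0038 1.4652] F [-0.4  0.3  0.5] gap 1.001
[-0.0064 -0.0199  0.0233] [0.0015 0.0036 0.0021]
```

Call:
arm_command --xyz '[[-0.006,-0.015,0.022],[-0.006,-0.015,0.022],[-0.006,-0.015,0.022],[-0.006,-0.015,0.022],[-0.006,-0.015,0.022],[-0.006,-0.015,0.022],[-0.006,-0.015,0.022],[-0.006,-0.015,0.022],[-0.006,-0.015,0.022]]' --dr '[[0,0,0],[0,0,0],[0,0,0],[0,0,0],[0,0,0],[0,0,0],[0,0,0],[0,0,0],[0,0,0]]' --grip '[-1,-0.5,0.1,0.3,0.6,0.6,0.6,0.6,0.6]'

```text
clock: 3.6
tcp_pos: [0.519, -0.2677, 0.0472]
tcp_rot: [3.141, 0.003, 1.466]
wrist_force: [3.0, -0.4, -1.3]
finger_gap: 0.5
finger_force: 30.0
```

```bash
python3 -c "
from h import *
go(([.5183,-.268,.078],1.463))"
```

```text
t 3.6 [ 0.519  -0.2677  0.0472] [3.1408 0.0032 1.4655] F [ 3.  -0.4 -1.3] gap 0.5
[-0.0024 -0.0031 -0.1542] [0.0008 0.0031 0.0024]
```

```bash
python3 - <<'E'
from h import *
c,im,d=load('top0');P=cloud(c,d)
for n,(u0,u1,v0,v1) in dict(duran=(362,392,128,166),wash=(416,450,138,170),dish=(320,362,136,170)).items():
    q=P[v0:v1,u0:u1].reshape(-1,3);t=q[(q[:,2]>.012)&(q[:,2]<.25)&(q[:,0]<.8)];print(n,np.percentile(t,[1,99],axis=0).round(3).tolist())
go(([.519,-.2677,.105],1.466),([.518,0.0,.105],1.58))
E
```

```text
duran [[0.645, -0.15, 0.018], [0.734, -0.06, 0.144]]
wash [[0.625, -0.324, 0.015], [0.685, -0.262, 0.189]]
dish [[0.627, -0.041, 0.013], [0.713, 0.073, 0.035]]
t 3.6 [ 0.519  -0.2677  0.0472] [3.1408 0.0032 1.4655] F [ 3.  -0.4 -1.3] gap 0.5
[-0.001   0.0004 -0.2892] [ 0.0008  0.0031 -0.0004]
[ 1.3296 -0.1452 -0.2936] [ 0.0006  0.0031 -0.1093]
```

Call:
arm_command --xyz '[[0,0,-0.04],[0,0,-0.12],[0,-0.02,-0.24],[0,-0.03,-0.3],[0.12,-0.04,-0.3],[0.3,-0.06,-0.3],[0.5,-0.08,-0.3],[0.7,-0.1,-0.3],[0.85,-0.11,-0.3],[0.95,-0.11,-0.3],[1.0,-0.11,-0.3],[1.0,-0.11,-0.3]]' --dr '[[0,0,0],[0,0,0],[0,0,0],[0,0,0],[0,0,-0.01],[0,0,-0.03],[0,0,-0.05],[0,0,-0.07],[0,0,-0.09],[0,0,-0.11],[0,0,-0.11],[0,0,-0.11]]' --grip '[0.6,0.6,0.6,0.6,0.6,0.6,0.6,0.6,0.6,0.6,0.6,0.6]'

```text
clock: 4.8
tcp_pos: [0.5178, -0.0652, 0.1068]
tcp_rot: [-3.141, 0.003, 1.582]
wrist_force: [-0.1, 0.4, -8.2]
finger_gap: 0.5
finger_force: 30.0
```

```bash
python3 -c "
from h import *
c,im,d=snap('wrist','w2')
go(([.518,.0,.1],1.58))"
```

```text
t 4.85 [ 0.5176 -0.0668  0.1066] [-3.1411  0.0038  1.5804] F [ 0.2 -0.1 -7.5] gap 0.502
[0.334  0.0051 0.0316] [-0.0005  0.0036  0.0004]
```

View pics/w2.png

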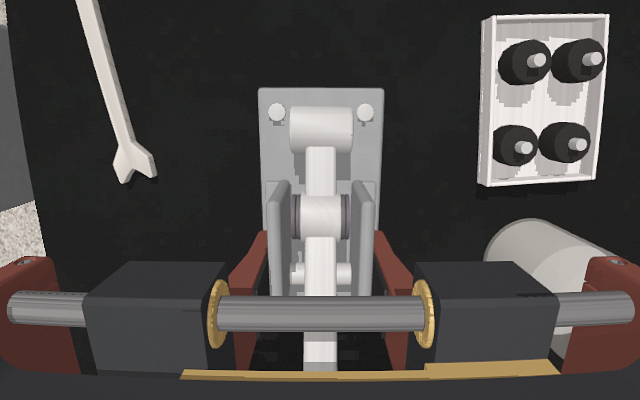

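The jack hangs straight in the grip. The front edge of its base runs level from (258,88) to (384,89), and the saddle roller is at (321,130). The shaker isn't in view yet, so I'll move forward and lower.

```bash
python3 -c "
from h import *
c,im,d=load('w2')
s=np.array([.5176,-.0668])
X=onz(c,[(258,88),(384,89)],.0594+.010); print(X.round(4), (X.mean(0)[:2]-s).round(4),'width',np.linalg.norm(X[0]-X[1]))
S=onz(c,[(290,130),(353,130)],.0594+.034); print(S.round(4))
go(([.518,.0,.055],1.58))"
```

```text
[[0.4856 0.0128 0.0694]
 [0.5479 0.013  0.0694]] [-0.0008  0.0797] width 0.062258403697666526
[[ 0.5034 -0.0063  0.0934]
 [ 0.5309 -0.006   0.0934]]
t 4.85 [ 0.5176 -0.0668  0.1066] [-3.1411  0.0038  1.5804] F [ 0.2 -0.1 -7.5] gap 0.502
[0.3348 0.0052 0.2566] [-0.0005  0.0036  0.0004]
```

Call:
arm_command --xyz '[[0.15,0.002,0.0],[0.28,0.004,0.0],[0.33,0.005,0.06],[0.33,0.005,0.14],[0.33,0.005,0.22],[0.33,0.005,0.25],[0.33,0.005,0.25]]' --dr '[[0,0.003,0],[0,0.003,0],[0,0.003,0],[0,0.003,0],[0,0.003,0],[0,0.003,0],[0,0.003,0]]' --grip '[0.6,0.6,0.6,0.6,0.6,0.6,0.6]'

```text
clock: 5.55
tcp_pos: [0.5175, -0.002, 0.0554]
tcp_rot: [-3.139, 0.001, 1.578]
wrist_force: [-0.3, -0.1, -8.5]
finger_gap: 0.498
finger_force: 30.0
```

```bash
python3 -c "
from h import *
c,im,d=snap('wrist','w3')
go(([.518,.0,.055],1.58))"
```

```text
t 5.6 [ 0.5181 -0.0016  0.0562] [-3.1406e+00  4.0000e-04  1.5788e+00] F [-0.2  0.8 -8.2] gap 0.498
[ 0.0079 -0.0002  0.0058] [-0.001   0.0004 -0.0012]
```

View pics/w3.png

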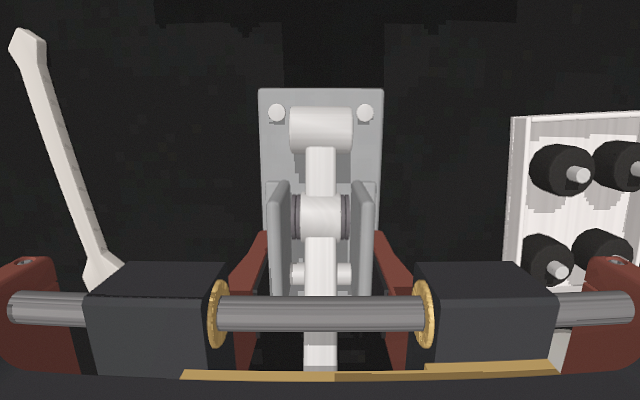

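The view is the same as before, with the jack level and the bracket still out of sight above. I'll lower to about 2.5 mm over the worktop and advance to 35 mm short.

Call:
arm_command --xyz '[[0.05,0,0.03],[0.12,0,0.03],[0.2,0,0.03],[0.26,0,0.03],[0.28,0,0.03],[0.28,0,0.03],[0.28,0,0.03]]' --dr '[[0,0,0],[0,0,0],[0,0,0],[0,0,0],[0,0,0],[0,0,0],[0,0,0]]' --grip '[0.6,0.6,0.6,0.6,0.6,0.6,0.6]'

```text
clock: 6.3
tcp_pos: [0.5175, 0.0551, 0.0502]
tcp_rot: [-3.141, 0.001, 1.58]
wrist_force: [0.6, -0.3, -8.1]
finger_gap: 0.503
finger_force: 30.0
```

```bash
python3 -c "
from h import *
c,im,d=snap('wrist','w4')
go(([.518,.091,.05],1.58))"
```

```text
t 6.35 [0.5175 0.0547 0.0502] [-3.1411e+00  7.0000e-04  1.5797e+00] F [ 0.5 -0.6 -8.5] gap 0.499
[0.1813 0.0041 0.0007] [-0.0005  0.0006 -0.0003]
```

View pics/w4.png

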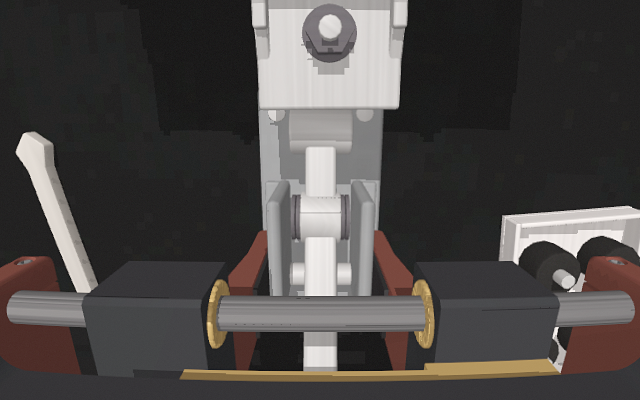

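The bracket's front edge runs from (259,108) to (399,107), with the stud tip at (330,26). The roller sits behind it at about x=321.

```bash
python3 -c "
from h import *
c,im,d=load('w4')
X=onz(c,[(259.5,108),(399,107)],.056); dv=X[1]-X[0]; yaw=np.arctan2(dv[1],dv[0]); print(X.round(4),np.linalg.norm(dv),'yaw',yaw)
m=X.mean(0)[:2]; print('pad from edge',m+.027*np.array([-np.sin(yaw),np.cos(yaw)]))
print('stud',onz(c,[(330,26)],.068))
S=onz(c,[(288.5,130),(351.5,130)],.003+.034);print('roller-ish',S.round(4))
"
```

```text
[[0.4934 0.123  0.056 ]
 [0.5461 0.1239 0.056 ]] 0.05266694295410111 yaw 0.01701372122466674
pad from edge [0.51927712 0.15048285]
stud [[0.51930533 0.14935112 0.068     ]]
roller-ish [[0.5025 0.1139 0.037 ]
 [0.53   0.1142 0.037 ]]
```

Call:
arm_command --xyz '[[0.03,0.0125,0],[0.07,0.0125,0],[0.11,0.0125,0],[0.15,0.0125,0],[0.178,0.0125,0],[0.178,0.0125,0],[0.178,0.0125,0],[0.178,0.0125,0.008],[0.178,0.0125,0.014],[0.178,0.0125,0.014]]' --dr '[[0,0,0],[0,0,0],[0,0,0],[0,0,0],[0,0,0],[0,0,0],[0,0,0],[0,0,0],[0,0,0],[0,0,0]]' --grip '[0.6,0.6,0.6,0.6,0.6,0.6,0.6,0.6,0.6,0.6]'

```text
clock: 7.35
tcp_pos: [0.5196, 0.0902, 0.0473]
tcp_rot: [-3.141, 0.001, 1.58]
wrist_force: [-0.2, -4.6, -7.0]
finger_gap: 0.499
finger_force: 30.0
```

```bash
python3 -c "
from h import *
c,im,d=snap('wrist','w5')
go(([.5195,.0903,.0472],1.583))"
```

```text
t 7.4 [0.5196 0.0903 0.0473] [-3.1409e+00  1.4000e-03  1.5800e+00] F [ 1.3 -5.2 -7.1] gap 0.499
[ 0.0002 -0.0006  0.0005] [-0.0007  0.0013 -0.0028]
```

View pics/w5.png

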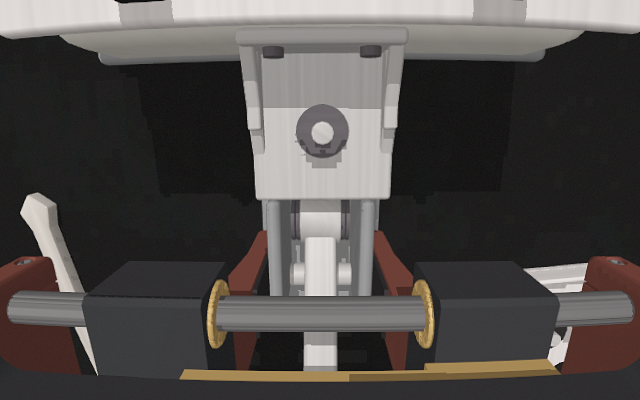

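The bracket's front edge is now at (256,199)–(391,198) and the stud tip at (322,131), in line with the jack at x≈321. I'll check alignment and that the shaker hasn't moved.

```bash
python3 -c "
from h import *
c,im,d=load('w5')
X=onz(c,[(256,199),(391,198.5)],.056); dv=X[1]-X[0]; yaw=np.arctan2(dv[1],dv[0]); print(X.round(4),np.linalg.norm(dv),'yaw',yaw, X.mean(0))
print('stud',onz(c,[(322,131)],.068))
print('cheek outer',onz(c,[(267,205),(376,205)],.058))
for f in('w4','w2'):
  pass
s=manip.read_state();print(s['wrist_force'],s['ft_torque'])
"
```

```text
[[0.4936 0.1235 0.056 ]
 [0.5466 0.1242 0.056 ]] 0.053048950594728396 yaw 0.01270128552117527 [0.5201111  0.12382455 0.056     ]
stud [[0.51921956 0.1505753  0.068     ]]
cheek outer [[0.49817526 0.12163343 0.058     ]
 [0.54050771 0.12200976 0.058     ]]
[ 1.28976461 -5.20548426 -7.05959229] [-1.10728646 -0.10109167  0.1245369 ]
```

Call:
arm_command --xyz '[[0,0,0.004],[0,0,0.004],[0,0,0.004]]' --dr '[[0,0,0],[0,0,0],[0,0,0]]' --grip '[0.6,0.6,0.6]'

```text
clock: 7.7
tcp_pos: [0.5197, 0.0902, 0.0471]
tcp_rot: [-3.141, 0.002, 1.58]
wrist_force: [-2.6, -6.8, 0.8]
finger_gap: 0.501
finger_force: 30.0
```

Call:
arm_command --xyz '[[0,0,0],[0,0,0],[0,0,0],[0,0,0],[0,0,-0.1],[0,0,-0.3],[0,0,-0.5],[0,0,-0.7],[0,0,-0.7]]' --dr '[[0,0,0],[0,0,0],[0,0,0],[0,0,0],[0,0,0],[0,0,0],[0,0,0],[0,0,0],[0,0,0]]' --grip '[0,-0.3,-0.6,-0.6,-0.6,-0.6,-0.6,-0.6,-0.6]'

```text
clock: 8.6
tcp_pos: [0.5227, 0.0928, 0.1921]
tcp_rot: [3.133, -0.002, 1.581]
wrist_force: [-0.1, 0.4, -0.2]
finger_gap: 0.801
finger_force: 0.0
```

```bash
python3 -c "
from h import *
c,im,d=snap('wrist','w6')
go(([.5195,-.012,.16],1.58))"
```

```text
t 8.65 [0.5215 0.092  0.1894] [ 3.1359e+00 -9.0000e-04  1.5806e+00] F [ 0.4 -0.3 -0.8] gap 0.802
[-0.52   -0.0157  0.1466] [ 0.0054 -0.0009  0.0006]
```

View pics/w6.png

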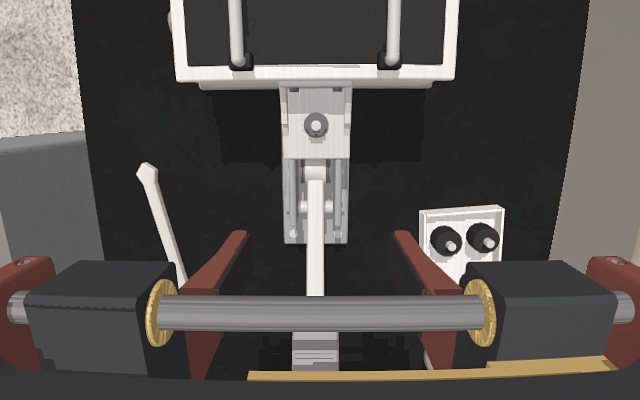

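The jack stands straight under the bracket. Its base's rear edge runs from (284,243) to (349,243), and the stud tip is at (316,125). I'll check centring from these.

```bash
python3 -c "
from h import *
c,im,d=load('w6')
X=onz(c,[(284,243),(349,243)],.01);print(X.round(4),X.mean(0),np.linalg.norm(X[0]-X[1]))
print('saddle',X.mean(0)+[0,.119,0],'stud',onz(c,[(316.3,125)],.068))
print('bracket edge',onz(c,[(281.5,158),(351,158)],.056).round(4))
print('press pad x',onz(c,[(293,345),(339,345)],.11).round(4))
go(([.5195,-.012,.16],1.58))"
```

```text
[[0.4879 0.0322 0.01  ]
 [0.5532 0.0326 0.01  ]] [0.52051837 0.03243007 0.01      ] 0.06527774389381602
saddle [0.52051837 0.15143007 0.01      ] stud [[0.51966234 0.15019621 0.068     ]]
bracket edge [[0.4918 0.1235 0.056 ]
 [0.5478 0.1239 0.056 ]]
press pad x [[ 0.5031 -0.0113  0.11  ]
 [ 0.5381 -0.0112  0.11  ]]
t 8.65 [0.5215 0.092  0.1894] [ 3.1359e+00 -9.0000e-04  1.5806e+00] F [ 0.4 -0.3 -0.8] gap 0.802
[-0.52   -0.0157  0.1466] [ 0.0054 -0.0009  0.0006]
```

Call:
arm_command --xyz '[[-0.1,-0.005,0],[-0.3,-0.005,0],[-0.45,-0.005,0],[-0.51,-0.005,0.03],[-0.51,-0.005,0.1],[-0.51,-0.005,0.14],[-0.51,-0.005,0.14],[-0.51,-0.005,0.14],[-0.51,-0.005,0.14],[-0.51,-0.005,0.14]]' --dr '[[0,0,0],[0,0,0],[0,0,0],[0,0,0],[0,0,0],[0,0,0],[0,0,0],[0,0,0],[0,0,0],[0,0,0]]' --grip '[1,1,1,1,1,1,1,1,1,1]'

```text
clock: 9.65
tcp_pos: [0.52, -0.0102, 0.159]
tcp_rot: [3.141, -0.0, 1.581]
wrist_force: [-0.7, 0.3, -0.1]
finger_gap: 0.007
finger_force: 0.0
```

```bash
python3 -c "
from h import *
p=[]
for th in np.linspace(0,.46,7):
    a=np.arctan2(74,-119)+th; r=np.hypot(119,74)/1000; p.append(([.5203,.0968+.015+r*np.cos(a),.036+r*np.sin(a)+.022],1.58)); print(th,p[-1][0])
go(*p)"
```

```text
0.0 [0.5203, np.float64(-0.007199999999999984), np.float64(0.132)]
0.07666666666666667 [0.5203, np.float64(-0.012518220691548135), np.float64(0.12266823025325133)]
0.15333333333333335 [0.5203, np.float64(-0.017106084352996334), np.float64(0.11295654116461654)]
0.23000000000000004 [0.5203, np.float64(-0.02093663774724354), np.float64(0.10292198792971033)]
0.3066666666666667 [0.5203, np.float64(-0.02398737675876185), np.float64(0.09262352253850056)]
0.38333333333333336 [0.5203, np.float64(-0.02624037860300961), np.float64(0.08212164743830247)]
0.46 [0.5203, np.float64(-0.02768240712098595), np.float64(0.07147806008799204)]
t 9.65 [ 0.52   -0.0102  0.159 ] [ 3.1412e+00 -1.0000e-04  1.5814e+00] F [-0.7  0.3 -0.1] gap 0.007
[0.0152 0.0018 0.1349] [ 0.0003 -0.      0.0013]
[-0.0114  0.0015  0.1815] [ 0.0003 -0.      0.0013]
[-0.0344  0.0013  0.2301] [ 0.0003 -0.      0.0013]
[-0.0535  0.001   0.2802] [ 0.0003 -0.      0.0013]
[-0.0688  0.0009  0.3317] [ 0.0003 -0.      0.0013]
[-0.08    0.0007  0.3842] [ 0.0003 -0.      0.0013]
[-0.0873  0.0006  0.4375] [ 0.0003 -0.      0.0013]
```

Call:
arm_command --xyz '[[0.015,0.0015,0.06],[0.015,0.0015,0.11],[0.0,0.0015,0.145],[-0.008,0.0015,0.165],[-0.015,0.0015,0.185],[-0.025,0.0015,0.205],[-0.034,0.0015,0.23],[-0.034,0.0015,0.23]]' --dr '[[0,0,0],[0,0,0],[0,0,0],[0,0,0],[0,0,0],[0,0,0],[0,0,0],[0,0,0]]' --grip '[1,1,1,1,1,1,1,1]'

```text
clock: 10.45
tcp_pos: [0.52, -0.0176, 0.1127]
tcp_rot: [-3.141, -0.0, 1.58]
wrist_force: [-2.4, 1.5, 9.3]
finger_gap: 0.006
finger_force: 4.6
```

```bash
python3 -c "
from h import *
go(([.5203,-.0209,.1029],1.58),([.5203,-.0262,.0821],1.58),([.5203,-.0277,.0715],1.58))"
```

```text
t 10.45 [ 0.52   -0.0176  0.1127] [-3.1412e+00 -2.0000e-04  1.5804e+00] F [-2.4  1.5  9.3] gap 0.006
[-0.0167  0.0011  0.0488] [-0.0003 -0.0002  0.0004]
[-0.0432  0.0009  0.1528] [-0.0003 -0.0002  0.0004]
[-0.0507  0.0008  0.2058] [-0.0003 -0.0002  0.0004]
```

Contact at 9 N. I'll continue along the arc.

Call:
arm_command --xyz '[[-0.008,0,0.025],[-0.017,0,0.05],[-0.025,0,0.075],[-0.031,0,0.1],[-0.037,0,0.125],[-0.043,0,0.15],[-0.047,0,0.175],[-0.05,0,0.195],[-0.05,0,0.195]]' --dr '[[0,0,0],[0,0,0],[0,0,0],[0,0,0],[0,0,0],[0,0,0],[0,0,0],[0,0,0],[0,0,0]]' --grip '[1,1,1,1,1,1,1,1,1]'

```text
clock: 11.35
tcp_pos: [0.5201, -0.0272, 0.0739]
tcp_rot: [-3.141, -0.0, 1.581]
wrist_force: [-2.6, 2.5, 10.2]
finger_gap: 0.002
finger_force: 5.1
```

Call:
arm_command --xyz '[[0,0,0.005],[0,0,0.01],[0,0,0.01]]' --dr '[[0,0,0],[0,0,0],[0,0,0]]' --grip '[1,1,1]'

```text
clock: 11.65
tcp_pos: [0.5201, -0.0273, 0.0723]
tcp_rot: [-3.141, 0.0, 1.581]
wrist_force: [-3.7, 1.6, 12.2]
finger_gap: 0.003
finger_force: 6.0
```

```bash
python3 -c "
from h import *
c,im,d=snap('top','t2'); go()
for f in('top0','t2'):
    c,im,d=load(f);P=cloud(c,d)
    q=P[160:232,214:292].reshape(-1,3); t=q[(q[:,2]>.075)&(q[:,2]<.13)&(q[:,0]<.6)]
    A=np.c_[t[:,:2],np.ones(len(t))];
    print(f,np.linalg.lstsq(A,t[:,2],rcond=None)[0].round(4), np.median(t[t[:,1]<.2,2]),np.median(t[t[:,1]>.38,2]))
c,im,d=load('t2'); cv2.imwrite('pics/c2.png',cv2.resize(im[165:230,210:400,::-1],None,fx=4,fy=4,interpolation=2))
"
```

```text
t 11.7 [ 0.5201 -0.0273  0.0723] [-3.1415  0.      1.5807] F [-4.5  2.  11.7] gap 0.004
top0 [0.0091 0.0011 0.0837] 0.08603769856750909 0.08738236041921277
t2 [ 0.0076 -0.0405  0.1017] 0.09426675553666264 0.08788547092705068
```

View pics/c2.png

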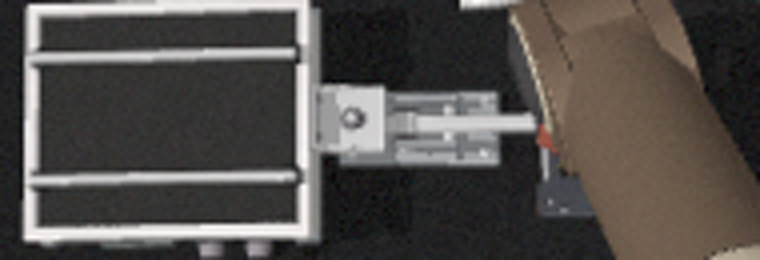

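The shaker is tilted by about 0.042 rad with its right-hand end up, and the jack is straight under the bracket nut at (353,118). I'll push on to find the stop.

Call:
arm_command --xyz '[[0,0,0.005],[0,0,0.01],[0,0,0.01]]' --dr '[[0,0,0],[0,0,0],[0,0,0]]' --grip '[1,1,1]'

```text
clock: 12.0
tcp_pos: [0.5201, -0.0274, 0.071]
tcp_rot: [3.142, 0.001, 1.581]
wrist_force: [-7.1, 0.5, 20.5]
finger_gap: 0.004
finger_force: 10.2
```

Call:
arm_command --xyz '[[0,0,0.005],[0,0,0.005]]' --dr '[[0,0,0],[0,0,0]]' --grip '[1,1]'

```text
clock: 12.2
tcp_pos: [0.5202, -0.0274, 0.0705]
tcp_rot: [3.141, 0.001, 1.581]
wrist_force: [-8.5, 1.5, 25.7]
finger_gap: 0.006
finger_force: 12.8
```

Call:
arm_command --xyz '[[0,-0.003,0],[0,-0.003,0],[0,-0.003,0],[0,-0.003,0],[0,-0.003,0]]' --dr '[[0,0,0],[0,0,0],[0,0,0],[0,0,0],[0,0,0]]' --grip '[1,1,1,1,1]'

```text
clock: 12.7
tcp_pos: [0.5201, -0.0274, 0.0706]
tcp_rot: [3.14, 0.001, 1.581]
wrist_force: [-7.4, 1.3, 24.8]
finger_gap: 0.005
finger_force: 12.1
```

```bash
python3 -c "
from h import *
c,im,d=snap('top','t3'); go()
P=cloud(c,d)
q=P[160:232,214:292].reshape(-1,3); t=q[(q[:,2]>.075)&(q[:,2]<.13)&(q[:,0]<.6)]
print(np.linalg.lstsq(np.c_[t[:,:2],np.ones(len(t))],t[:,2],rcond=None)[0].round(4))
c,im0,_=load('t2'); x=cv2.absdiff(im0,im)[165:230,210:345]; print('diff',x.mean())
"
```

```text
t 12.75 [ 0.5201 -0.0274  0.0706] [3.1402e+00 7.0000e-04 1.5806e+00] F [-6.5  1.4 23.7] gap 0.001
[ 0.0072 -0.0405  0.102 ]
diff 3.325925925925926
```

```bash
python3 -c "
from cell import manip
print(manip.job_done())"
```

```text
the job is handed in; nothing more can be done
None
```

The job is handed in at 12.75 s with no verdict returned: the jack's saddle is centred within about 1 mm under the lift pad, the handle is held at its stop with about 24 N, and the shaker's right-hand end is tilted up about 0.04 rad, so both feet there should be roughly 8 mm clear (worked out from the tilt, not seen directly).

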